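# File the weeder's edge on forward strokes

## Robot

A 6-joint arm with a two-finger parallel gripper is mounted at the origin on the work surface. World frame = base frame: x ahead of the robot, y to its left, z up, the work surface at z = 0. Lengths are in mm, angles in rad, forces in N, time in s.
With the tool pointing down it reaches from about 400 to 925 mm from the base axis. Payload 12.5 kg.
Tool frame: the origin (TCP) lies between the finger pads; the fingertips stand 14 mm ahead of it and the grasp point (between the pads) lies 5 mm behind it; x points along the fingers, y is the direction in which the jaws open and shut, and the axes are right-handed (so a half turn about x gives the same grasp; the last joint's range is limited). The gripper opens to 95 mm and grips with 3 to 60 N. Pads are 20 mm wide; open, the fingers measure 119 mm over their backs; the gripper's body (75 mm by 180 mm) begins 59 mm behind the grasp point.
Start: joints at [1.236, 0.491, 1.559, -0, 1.092, -0.106], TCP at [141.737, 608.733, 228.661] pointing down, gripper open.
Joint ranges: [-3.1, 3.1], [-0.84, 2.19], [0.05, 2.79], [-1.13, 4.28], [0.06, 2.93], [-2.69, 2.69]. Speed limits (rad/s): [2.22, 2.22, 2.79, 3.14, 3.14, 3.14].

## Interface

Orientations are given as [roll, pitch, yaw] about the fixed x, y, z axes, in that order (R = Rz(yaw) Ry(pitch) Rx(roll)).
In Python, from cell import env, cams gives the robot as it stands.
- The arm moves only by the tool carry_out, never from a script. Its arguments are lists of equal length, an entry for each row: "grip": the closure, from -1 (fully open) to 1 (shut); "linear": the shift along the tool's x, y, z scaled (see below), a list of three; "turn": the turn about the tool's x scaled (see below). In form: {"grip": [grip, ...], "linear": [[tx, ty, tz], ...], "turn": [turn, ...]}. A call has 1 to 5 rows; each row shifts and turns the commanded pose from where the row before left it, along the tool's axes as they then stand; what a row does not reach is not made up. The controller multiplies each number of a shift by 0.5 m and each number of a turn by 180 degrees. A row lasts 1/10 s, in which the tool goes at most 50 mm and 8.59 degrees, less where a joint would pass 70% of its speed; a pose out of reach is approached as far as the arm can. A call with a number of a shift or a turn outside -1 to 1 is refused whole. A call with a gripper value outside its range is refused whole. The fingers move at their own pace and stop on an object; the grip force is fixed at half the most. Time passes only in rows, so rows that do not move let the fingers close. It gives the time, the measured TCP pose, the force and the opening at its end, in the units of the state.
- env.state(): the state, without advancing time (a new reading comes with each control period).
- cams.read_camera(name): name is "scene" or "top"; returns the picture (400x640x3 uint8, blue, green, red); there is no depth.
- cams.camera_info(name): a dict with "fx", "fy", "cx", "cy" (pixels), "dist" ([k1, k2, p1, p2, k3] as OpenCV has them; the pictures are not rectified), "view" (4x4, takes a point from world to camera coordinates). Camera axes: x right, y down, z forward; pixel columns grow to the right and rows downward; lengths in mm; the calibration is good to about 2 mm. A picture is of the moment at which its call begins. camera_info takes no time and is no camera call.
- env.job_done(): hands the job in, once; it reports no verdict.
The state is a dict: "t": time; "joints": joint angles; "qvel": joint speeds; "tau": joint torques, N m; "eef_pos": TCP position; "tcp_rot": TCP orientation; "ft_force": force on the tool from outside, world axes, zero at the start; "moment": the same for the moment, N m; "opening": opening from 0.0 (shut) to 1.0 (fully open).
Only numpy, scipy, OpenCV 4.12 (cv2) and the standard library are available. Lean on these libraries where they do the work, as an engineer would, in place of code of your own. Each camera call takes 0.05 s, during which the arm holds its last target. There are 200 camera calls.

## Task

Take the file by its wooden grip and dress the upturned blade of the clamped weeder with at least three forward strokes: each nose first towards the weeder's wooden handle, square across the edge, with a light steady pressure, long enough to start well on the nose half and end well on the tail half of the file, and lift it clear of the blade for every return, never dragging it backwards. Then gently lay the file flat in the empty wooden tray on its cutting face and let go. Touch the weeder with nothing but the file, do not overload its blade, and leave the other things where they are.

Things in the scene. Friction and masses are not known exactly. Their poses are not given: they have to be found in the camera images.
- file_grip (a point): centre of the file's wooden grip, which is 90 mm long (x), 24 mm wide (y) and 32 mm high (z) and spans 23 to 55 mm above the cutting face, on two 14 mm wide posts over the file's middle. This point is 39 mm above the cutting face. x points to the nose, z up. A firm grip (60 N or more) stops the file rocking in the fingers.
- file_nose (a point): tip of the file's nose, 118 mm along x from the middle and 4 mm above the cutting face; axes as for file_grip. The file is a flat steel bar 200 x 30 x 8 mm lying on its cutting face, with an 18 mm wide nose tab; about 0.35 kg in all; its friction is not known.
- weeder: steel weeder clamped to the ledge on a base 130 x 90 mm. Origin on the ledge (z = 0) straight below the blade's edge; x points from the blade to the wooden handle (its end 197 mm away) and is the strokes' forward direction; z up. The upright blade's level top edge runs along y, 64 mm wide, 4 mm thick, centred on y = 0. Clamp, neck and handle stay below 52 mm.
- blade_foot (a point): foot of the blade, on the weeder's x and y origin, 32 mm above the ledge. The edge above it stands 71 to 100 mm above the ledge, differing from start to start and not measured: find it by touch. The edge gives about 4 N per mm downward and 1 N per mm along x. Under 3 N the file does not bite, over 14 N overloads the blade, 7 to 8 N is right.
- blade (a joint): how far the blade is pushed along the weeder's x by the drag of the file (m): positive on a forward stroke, negative when the file is dragged backwards (more than 1.5 mm is a backward drag), 0 when free
- tray: empty open wooden tray, 300 (x) x 120 (y) x 30 mm high, walls and floor 6 mm thick, fixed on the ledge; origin at the centre of its underside, z up. The file lies in it lengthwise either way round.
- pots: the stack of three clay pots, 115 mm across, 158 mm high; origin on its underside; a bystander, to be left where it is
- small_pot: a single clay pot, 84 mm across, 64 mm high; origin on its underside; a bystander, to be left where it is
- scoop: the blue plastic scoop, 200 mm long, 45 mm high; origin on its underside; a bystander, to be left where it is
- jar: the empty glass jar with its screw lid, 76 mm across, 108 mm high; origin on its underside; a bystander, to be left where it is
- mallet: the wooden mallet lying down, 270 mm long, head 55 x 110 x 55 mm; origin on its underside; a bystander, to be left where it is
- brush: a wire brush lying bristles down, 190 mm long, 28 mm wide, 24 mm high; origin on its underside; a bystander, to be left where it is
Not all that is in view belongs to the job. Of the things shaped like the weeder, the steel one is meant.

How it is judged:
By the outcome, as a careful person would: the job done as asked, in the order asked, and still so for the second after the job is handed in, with the robot touching nothing.
It also fails if it takes over 72 s, if anything falls off the work surface, if the arm or the gripper's body presses on something with over 40 N, if the wrist force passes 120 N, or if a joint passes its speed limit or range.

## Working session

There is one attempt and no reset: what is moved stays moved. The work goes in short steps, Python scripts to look and compute and a tool call to move; the robot and the scene stay as the last step left them, time stands still between calls to the robot, and variables do not carry over. Pictures are saved under pics/ and viewed, about 8 in all and at most 12, crops included, and the job is handed in when it is done.

Besides the shell and the picture viewer there is one more tool, called after "Call:" by a JSON object that holds its "fn" and its "kwargs", one argument or row to a line. carry_out: Moves the arm, as the interface text tells. Shifts and turns lie within -1 to 1; 1 stands for 0.5 m of shift or 180 degrees of turn. Its arguments: {"type":"object","properties":{"grip":{"type":"array"},"linear":{"type":"array"},"turn":{"type":"array"}},"required":["grip","linear","turn"]}

```bash
mkdir -p pics; ls; python3 - <<'E'
from cell import env, cams
import cv2
print(env.state())
for n in("scene","top"):
    im=cams.read_camera(n); cv2.imwrite(f"pics/{n}0.png",im); i=cams.camera_info(n); print(n,i)
E
```

```text
pics
{'t': 0.0, 'joints': array([ 1.23640668e+00,  4.91559173e-01,  1.55946208e+00, -1.54004129e-06,
        1.09171614e+00, -1.05599736e-01]), 'qvel': array([ 0.00103003,  0.00066839, -0.00060716, -0.00042122, -0.00214801,
       -0.00105339]), 'tau': array([ 1.09577456e-05, -6.12644291e+01, -2.58168054e+01,  6.92742504e-02,
        4.83084284e-02, -6.82182963e-05]), 'eef_pos': array([141.64870115, 608.49175047, 228.05763681]), 'tcp_rot': array([-1.67520291,  1.56965159, -1.90399211]), 'ft_force': array([-0.60116603,  0.18080029,  0.03165841]), 'moment': array([-0.01194642, -0.02121463,  0.01975809]), 'opening': 1.0005641652903665}
scene {'fx': 410.31311507354445, 'fy': 410.31311507354445, 'cx': 322.2289250866776, 'cy': 203.98843764442003, 'dist': array([-0.002913,  0.      ,  0.      ,  0.      ,  0.      ]), 'view': array([[ 7.80859562e-01,  6.24672017e-01,  6.57387902e-03,
        -3.50187720e+02],
       [ 3.90291996e-01, -4.79606531e-01, -7.85906949e-01,
        -1.27826029e+02],
       [-4.87781204e-01,  6.16248688e-01, -6.18309834e-01,
         1.75776705e+03],
       [ 0.00000000e+00,  0.00000000e+00,  0.00000000e+00,
         1.00000000e+00]])}
top {'fx': 395.06123433952314, 'fy': 395.06123433952314, 'cx': 323.20266117294295, 'cy': 202.34901267556404, 'dist': array([-0.0174186,  0.       ,  0.       ,  0.       ,  0.       ]), 'view': array([[-2.34310181e-02, -9.99702237e-01,  6.81357611e-03,
         6.90270075e+00],
       [-9.84452138e-01,  2.18857335e-02, -1.74284256e-01,
         4.43728990e+02],
       [ 1.74083241e-01, -1.07912971e-02, -9.84671810e-01,
         1.24265669e+03],
       [ 0.00000000e+00,  0.00000000e+00,  0.00000000e+00,
         1.00000000e+00]])}
```

View pics/scene0.png

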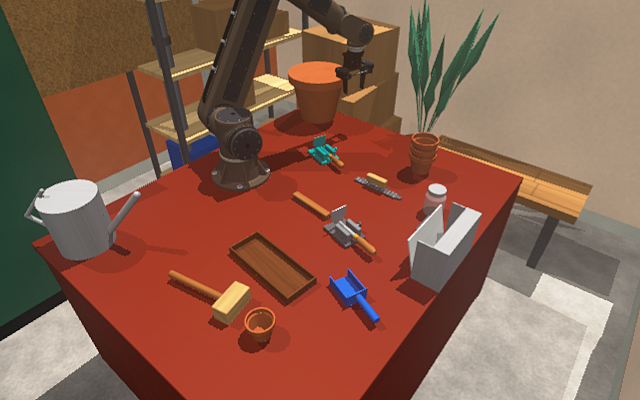

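View pics/top0.png

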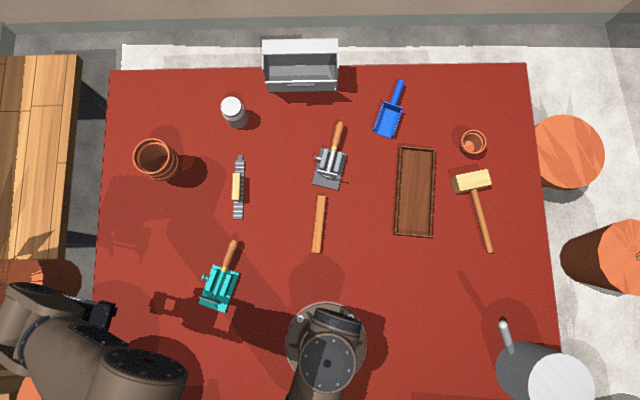

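The steel weeder is at about (330,168) in the top view with its handle pointing up to (340,125). The file is at (238,187) and the tray at (415,190). The brush, around (320,223), lies near the weeder's blade side. I'll enlarge these areas next.

```bash
cat > h.py <<'E'
import numpy as np, cv2
from cell import env, cams
I={n:cams.camera_info(n) for n in("scene","top")}
def ray(n,px):
    i=I[n];K=np.array([[i['fx'],0,i['cx']],[0,i['fy'],i['cy']],[0,0,1]])
    u=cv2.undistortPoints(np.array([[px]],float),K,i['dist'])[0,0]
    R=i['view'][:3,:3];t=i['view'][:3,3]
    d=R.T@np.array([u[0],u[1],1]);return -R.T@t,d/np.linalg.norm(d)
def onz(n,px,z):
    o,d=ray(n,px);return o+d*(z-o[2])/d[2]
def tri(ps,pt):
    (a,d),(b,e)=ray("scene",ps),ray("top",pt)
    s=np.linalg.lstsq(np.c_[d,-e],b-a,rcond=None)[0];p,q=a+d*s[0],b+e*s[1]
    return (p+q)/2,np.linalg.norm(p-q)
def proj(n,P):
    i=I[n];K=np.array([[i['fx'],0,i['cx']],[0,i['fy'],i['cy']],[0,0,1]])
    V=i['view'];return cv2.projectPoints(np.array([P],float),cv2.Rodrigues(V[:3,:3])[0],V[:3,3],K,i['dist'])[0][0,0]
E
python3 - <<'E'
import cv2,numpy as np
t=cv2.imread("pics/top0.png");s=cv2.imread("pics/scene0.png")
def crop(im,x,y,w,h,k):
    c=cv2.resize(im[y:y+h,x:x+w],None,fx=k,fy=k,interpolation=cv2.INTER_CUBIC)
    for i in range(0,w,10): cv2.putText(c,str(x+i),(i*k,8),0,.3,(255,255,255),1);cv2.line(c,(i*k,10),(i*k,14),(255,255,255),1)
    for i in range(0,h,10): cv2.putText(c,str(y+i),(0,i*k+4),0,.3,(255,255,255),1)
    return c
A=np.hstack([crop(t,210,150,50,75,5),crop(t,305,115,50,75,5),crop(t,390,140,60,75,5)][:3])
B=np.hstack([crop(s,350,165,60,45,5),crop(s,315,195,70,45,5)])
B=B[:,:800];A=A[:,:800]
W=800
pad=lambda m:np.pad(m,((0,0),(0,W-m.shape[1]),(0,0)))
cv2.imwrite("pics/c1.png",np.vstack([pad(A),pad(B)])[:600])
E
```

```text
(no output)
```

View pics/c1.png

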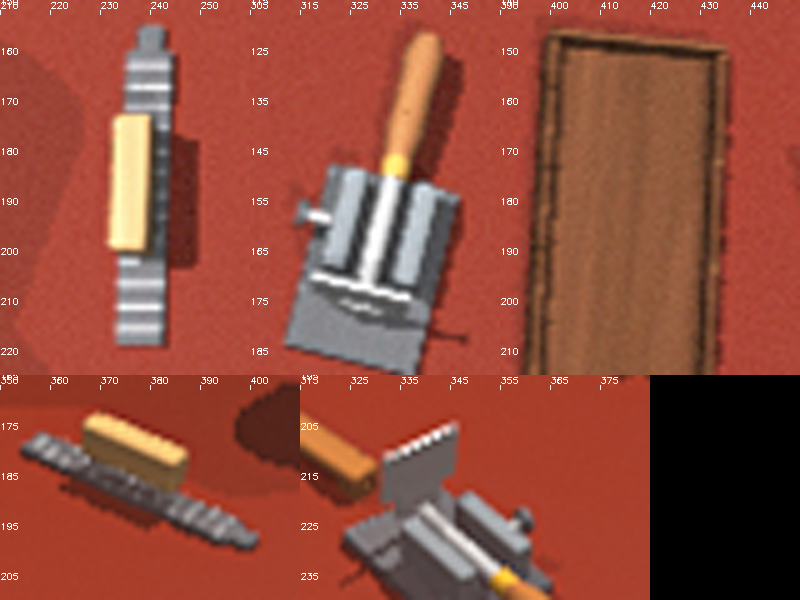

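The crops show the nose tab at the far end of the file: (240,155) in the top view and (401,198) in the scene view. The blade's top edge runs (317.4,169.8)–(337.2,174.4) in the top view and (346.4,205)–(331.8,211.8) in the scene view.

```bash
python3 - <<'E'
from h import *
np.set_printoptions(precision=1,suppress=True)
s=cv2.imread("pics/scene0.png");t=cv2.imread("pics/top0.png")
# masks: grip light yellow in file region
def m(im,box,f):
    x,y,w,h=box;k=np.zeros(im.shape[:2],np.uint8);hsv=cv2.cvtColor(im,cv2.COLOR_BGR2HSV)
    k[y:y+h,x:x+w]=f(hsv[y:y+h,x:x+w].astype(int))*255;return k
gold=lambda h:(h[...,0]>13)&(h[...,0]<32)&(h[...,2]>190)&(h[...,1]>60)
gt=m(t,(220,160,30,50),gold);gs=m(s,(360,165,40,35),gold)
for n,k in(("top",gt),("scene",gs)):
    c=max(cv2.findContours(k,0,1)[0],key=cv2.contourArea);r=cv2.minAreaRect(c);print(n,np.array(r[0]),r[1:],cv2.contourArea(c))
    if n=="top":ct=r[0]
    else:cs=r[0]
print("grip top",tri(cs,ct),"onz55",onz("top",ct,55))
print("nose",tri((400.8,198),(240.2,155.4)),onz("top",(240.2,155.4),6),onz("scene",(401,198),6))
print("tail",onz("top",(237.8,218.8),8))
a=tri((346.4,205),(317.4,169.8));b=tri((331.8,211.8),(337.2,174.4))
print("edge",a,b,"len",np.linalg.norm(a[0]-b[0]),(a[0]+b[0])/2,np.linalg.norm((a[0]-b[0])[:2]),"yawx",np.arctan2(-(b[0]-a[0])[0],(b[0]-a[0])[1]))
print("handle end",tri((374.5,253),(340.8,122.5)),onz("top",(340.8,122.5),40))
# base corners z~? lower top-view
for p in [(306.5,183.5),(333,189.5)]:print("basecorner",onz("top",p,12))
for p in [(400,146),(435.6,149.6),(394,236),(432,238)]:print("tray",onz("top",p,30))
print("tray tri",tri((316,280),(400,146)))
k=m(t,(385,135,65,115),lambda h:(h[...,2]<140)&(h[...,0]<20)&(h[...,1]<205)&(h[...,2]>30))
c=max(cv2.findContours(k,0,1)[0],key=cv2.contourArea);r=cv2.minAreaRect(c);print(r);print([onz("top",p,30) for p in cv2.boxPoints(r)])
k=m(s,(220,225,110,90),lambda h:(h[...,2]<140)&(h[...,0]<20)&(h[...,1]<205)&(h[...,2]>30))
c=max(cv2.findContours(k,0,1)[0],key=cv2.contourArea);r=cv2.minAreaRect(c);print(cv2.approxPolyDP(cv2.convexHull(c),4,True)[:,0].tolist())
E
```

```text
top [235.5 186. ] ((26.0, 7.0), 90.0) 155.5
scene [376.7 177.1] ((20.20539093017578, 3.6552464962005615), 23.96249008178711) 53.5
grip top (array([502.6, 280. ,  53.3]), np.float64(3.6504877005588727)) onz55 [500.7 278.4  55. ]
nose (array([620.7, 277. ,   5.5]), np.float64(6.489646333356467)) [617.9 274.7   6. ] [623.2 280.2   6. ]
tail [400.4 279.2   8. ]
edge (array([541.2,  15.1,  91.7]), np.float64(5.58311831616882)) (array([524.6, -47.2,  91.9]), np.float64(4.893723706102642)) len 64.40600305283732 [532.9 -16.   91.8] 64.4058695351822 yawx 2.8807144937435507
handle end (array([719.9, -68.2,  31.5]), np.float64(3.672765087327137)) [715.1 -68.8  40. ]
basecorner [513.7  50.8  12. ]
basecorner [491.3 -37.2  12. ]
tray [ 631.8 -265.8   30. ]
tray [ 616.8 -385.    30. ]
tray [ 330.1 -229.    30. ]
tray [ 320.8 -351.5   30. ]
tray tri (array([ 636.7, -267.9,   17.2]), np.float64(1.9458662128156838))
((414.8792724609375, 191.49267578125), (40.592185974121094, 91.25679779052734), 3.468229293823242)
[array([ 330.9, -222.1,   30. ]), array([ 636.5, -257.2,   30. ]), array([ 625.2, -393.4,   30. ]), array([ 319.9, -352.7,   30. ])]
[[229, 247], [256, 231], [313, 275], [316, 284], [284, 306], [227, 255]]
```

Measured so far:

| Item | Position (mm) | Yaw (rad) | Check |
|---|---|---|---|
| File | (501.5, 278.5) | -0.02 | tail to nose measures 218 mm, as it should |
| Blade edge | (533, -16), z about 92 | weeder x -0.265 | edge length 64.4 mm against 64 given |
| Tray | (476, -307) | -0.117 | |

I'll move above the file now.

Call:
{"fn": "carry_out", "kwargs": {
  "grip": [-1,-1,-1,-1,-1],
  "linear": [
    [0,0,0],
    [0,0,0],
    [0,-0.0538,0.0611],
    [0,-0.0538,0.0611],
    [0,-0.0538,0.0611]
  ],
  "turn": [-0.0333,-0.0333,0,0,0]
}}

```text
t: 0.6
eef_pos: [232.4, 525.2, 228.3]
tcp_rot: [-2.051, 1.57, -2.07]
ft_force: [0.1, -0.6, 0.3]
opening: 1.002
```

Call:
{"fn": "carry_out", "kwargs": {
  "grip": [-1,-1,-1,-1,-1],
  "linear": [
    [0,-0.0538,0.0611],
    [0,-0.0538,0.0611],
    [0,-0.0538,0.0611],
    [0,-0.0538,0.0611],
    [0,-0.0538,0.0611]
  ],
  "turn": [0,0,0,0,0]
}}

```text
t: 1.1
eef_pos: [382.8, 387.5, 228.5]
tcp_rot: [-2.652, 1.571, -2.671]
ft_force: [1.0, 1.1, 0.0]
opening: 1.002
```

Call:
{"fn": "carry_out", "kwargs": {
  "grip": [-1,-1,-1,-1,-1],
  "linear": [
    [0,-0.0538,0.0611],
    [0,-0.0538,0.0611],
    [0,-0.0538,0.0611],
    [0,-0.0538,0.0611],
    [0.08,0,0]
  ],
  "turn": [0,0,0,0,0]
}}

```text
t: 1.6
eef_pos: [506.8, 276.8, 191.6]
tcp_rot: [0.355, 1.562, 0.331]
ft_force: [0.6, -0.0, -1.1]
opening: 0.999
```

Call:
{"fn": "carry_out", "kwargs": {
  "grip": [-1,-1,-1,-1,-1],
  "linear": [
    [0.08,0,0],
    [0.08,0,0],
    [0.08,0,0],
    [0.05,0,0],
    [0.026,0,0]
  ],
  "turn": [0,0,0,0,0]
}}

```text
t: 2.1
eef_pos: [501.0, 278.4, 28.2]
tcp_rot: [-2.756, 1.567, -2.776]
ft_force: [-0.5, 0.0, 0.6]
opening: 0.998
```

```bash
python3 - <<'E'
from h import *
t=cams.read_camera("top");s=cams.read_camera("scene");np.set_printoptions(precision=2,suppress=True)
A=cv2.resize(t[140:230,195:285],None,fx=4,fy=4,interpolation=2);B=cv2.resize(s[150:220,345:455],None,fx=4,fy=4,interpolation=2)[:280,:440]
o=np.zeros((360,800,3),np.uint8);o[:,:360]=A;o[:280,360:]=B
cv2.imwrite("pics/c2.png",o);x=env.state();print(x['eef_pos'],x['ft_force'])
E
```

```text
[501.39 278.6   29.28] [-0.21 -0.06  0.33]
```

View pics/c2.png

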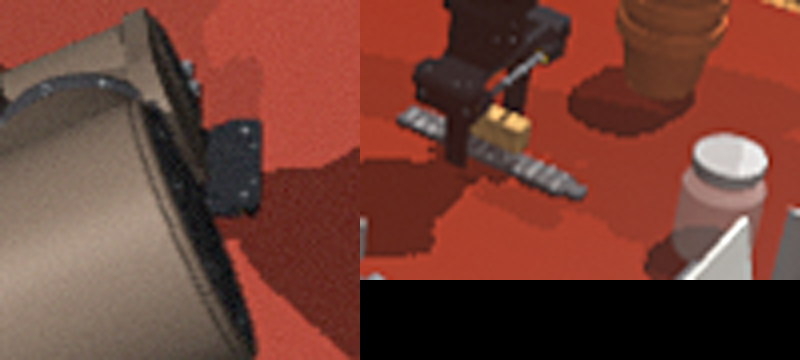

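The fingers straddle the grip, near x-centre; the nose is free at the right. I'll close once to centre the file.

Call:
{"fn": "carry_out", "kwargs": {
  "grip": [-1,0.3,1,1,1],
  "linear": [
    [0.007,0,0],
    [0,0,0],
    [0,0,0],
    [0,0,0],
    [0,0,0]
  ],
  "turn": [0,0,0,0,0]
}}

```text
t: 2.7
eef_pos: [502.2, 278.9, 27.7]
tcp_rot: [0.496, 1.57, 0.476]
ft_force: [0.7, -1.3, 0.2]
opening: 0.719
```

Call:
{"fn": "carry_out", "kwargs": {
  "grip": [1,1,1,1,1],
  "linear": [
    [0,0,0],
    [0,0,0],
    [0,0,0],
    [0,0,0],
    [0,0,0]
  ],
  "turn": [0,0,0,0,0]
}}

```text
t: 3.2
eef_pos: [502.0, 278.8, 27.1]
tcp_rot: [1.36, 1.571, 1.341]
ft_force: [-0.3, 0.3, 0.2]
opening: 0.301
```

Call:
{"fn": "carry_out", "kwargs": {
  "grip": [1,1,1,0.44,0.44],
  "linear": [
    [0,0,0],
    [0,0,0],
    [0,0,0],
    [0,0,0],
    [0,0,0]
  ],
  "turn": [0,0,0,0,0]
}}

```text
t: 3.7
eef_pos: [502.0, 278.9, 27.2]
tcp_rot: [0.951, 1.571, 0.931]
ft_force: [0.7, -0.5, -0.4]
opening: 0.282
```

Call:
{"fn": "carry_out", "kwargs": {
  "grip": [0.44,0.44,0.44,0.44],
  "linear": [
    [0.004,0,0],
    [0.003,0,0],
    [0.002,0,0],
    [0,0,0]
  ],
  "turn": [0,0,0,0]
}}

```text
t: 4.1
eef_pos: [501.9, 278.8, 22.5]
tcp_rot: [-3.124, 1.571, 3.14]
ft_force: [-0.4, -0.2, -0.2]
opening: 0.278
```

Call:
{"fn": "carry_out", "kwargs": {
  "grip": [0.44,0.44],
  "linear": [
    [0.0016,0,0],
    [0,0,0]
  ],
  "turn": [0,0]
}}

```text
t: 4.3
eef_pos: [502.0, 278.9, 22.3]
tcp_rot: [0.636, 1.571, 0.616]
ft_force: [-1.6, -0.6, 5.3]
opening: 0.28
```

Contact is 5 N, so the tips are resting on the bar. Next I close and lift.

Call:
{"fn": "carry_out", "kwargs": {
  "grip": [1,1,1,1,1],
  "linear": [
    [0,0,0],
    [0,0,0],
    [0,0,0],
    [0,0,0],
    [0,0,0]
  ],
  "turn": [0,0,0,0,0]
}}

```text
t: 4.8
eef_pos: [502.1, 278.9, 22.3]
tcp_rot: [0.488, 1.57, 0.469]
ft_force: [-0.1, -1.0, 5.7]
opening: 0.251
```

Call:
{"fn": "carry_out", "kwargs": {
  "grip": [1,1,1,1,1],
  "linear": [
    [-0.02,0,0],
    [-0.06,0,0],
    [-0.08,0,0],
    [-0.06,0,0],
    [-0.04,0,0]
  ],
  "turn": [0,0,0,0,0]
}}

```text
t: 5.3
eef_pos: [502.1, 278.9, 154.5]
tcp_rot: [0.449, 1.569, 0.43]
ft_force: [-0.4, -0.8, -3.4]
opening: 0.25
```

```bash
python3 - <<'E'
from h import *
s=cams.read_camera("scene");cv2.imwrite("pics/s3.png",cv2.resize(s[100:240,330:450],None,fx=4,fy=4,interpolation=2))
np.set_printoptions(precision=2,suppress=True)
for i in range(3):
    x=env.state();print(x['eef_pos'],x['ft_force'],x['moment'],x['opening']);cams.read_camera("top")
E
```

```text
[502.96 279.31 156.82] [1.03 1.4  0.29] [ 0.12 -0.06  0.  ] 0.2451364211138714
[502.74 279.22 154.69] [ 0.79  0.64 -2.33] [ 0.06 -0.05 -0.01] 0.24813551676930343
[502.09 278.91 152.78] [ 0.   -0.2  -3.78] [-0.05  0.04  0.01] 0.2532412733161749
```

View pics/s3.png

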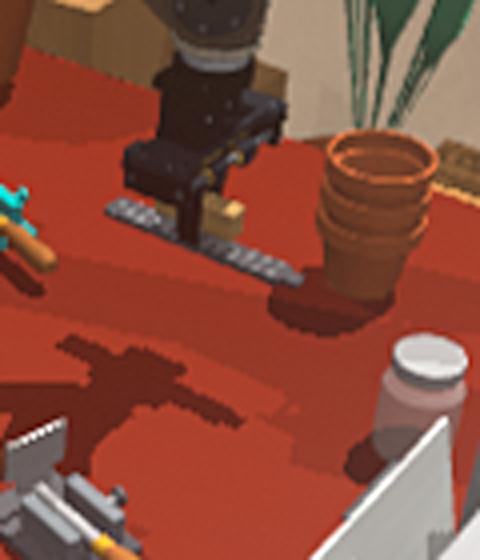

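The file hangs level in the gripper with its nose forward. Now over to the weeder.

Call:
{"fn": "carry_out", "kwargs": {
  "grip": [1,1,1,1,1],
  "linear": [
    [0,0,0],
    [0,0,0],
    [0,-0.0353,0.0066],
    [0,-0.0691,0.0131],
    [0,-0.0691,0.0131]
  ],
  "turn": [0.039,0.039,0,0,0]
}}

```text
t: 6.0
eef_pos: [494.0, 189.3, 150.4]
tcp_rot: [-2.598, 1.568, -2.859]
ft_force: [0.5, -0.2, -2.7]
opening: 0.252
```

Call:
{"fn": "carry_out", "kwargs": {
  "grip": [1,1,1,1,1],
  "linear": [
    [0,-0.0691,0.0131],
    [0,-0.0691,0.0131],
    [0,-0.0691,0.0131],
    [0,-0.0691,0.0131],
    [0,-0.0691,0.0131]
  ],
  "turn": [0,0,0,0,0]
}}

```text
t: 6.5
eef_pos: [480.3, 13.6, 150.8]
tcp_rot: [-2.97, 1.569, 3.051]
ft_force: [0.7, 0.4, -1.9]
opening: 0.254
```

Call:
{"fn": "carry_out", "kwargs": {
  "grip": [1,1,1,1,1],
  "linear": [
    [0,-0.0339,0.0061],
    [0,0,0],
    [0,0,0],
    [0,0,0],
    [0.006,0,0]
  ],
  "turn": [0,0,0,0,0]
}}

```text
t: 7.0
eef_pos: [480.1, -0.9, 148.7]
tcp_rot: [0.54, 1.571, 0.277]
ft_force: [0.6, 0.5, -2.6]
opening: 0.254
```

```bash
python3 - <<'E'
from h import *
s=cams.read_camera("scene");t=cams.read_camera("top")
o=np.zeros((560,800,3),np.uint8);A=cv2.resize(s[130:270,290:390],None,fx=4,fy=4,interpolation=2);B=cv2.resize(t[110:250,280:380],None,fx=4,fy=4,interpolation=2)
o[:,:400]=A;o[:,400:]=B;cv2.imwrite("pics/s4.png",o)
np.set_printoptions(precision=2,suppress=True)
for i in range(4):
    x=env.state();print(x['eef_pos'],x['ft_force'],x['moment'],x['opening']);cams.read_camera("top")
print(x['tcp_rot'][0]-x['tcp_rot'][2])
E
```

```text
[479.83  -0.97 148.38] [ 0.82  0.59 -2.65] [-0.01  0.01 -0.03] 0.2549568287679521
[479.92  -1.07 148.54] [-0.49 -0.35 -2.49] [-0.06  0.05  0.06] 0.2486735522550427
[479.98  -1.19 148.67] [ 0.53 -0.3  -2.53] [-0.01 -0.04 -0.01] 0.2510195637462705
[480.04  -1.29 148.74] [-0.29 -0.92 -2.89] [-0.06  0.03 -0.04] 0.2506759607087808
0.26381609594828603
```

View pics/s4.png

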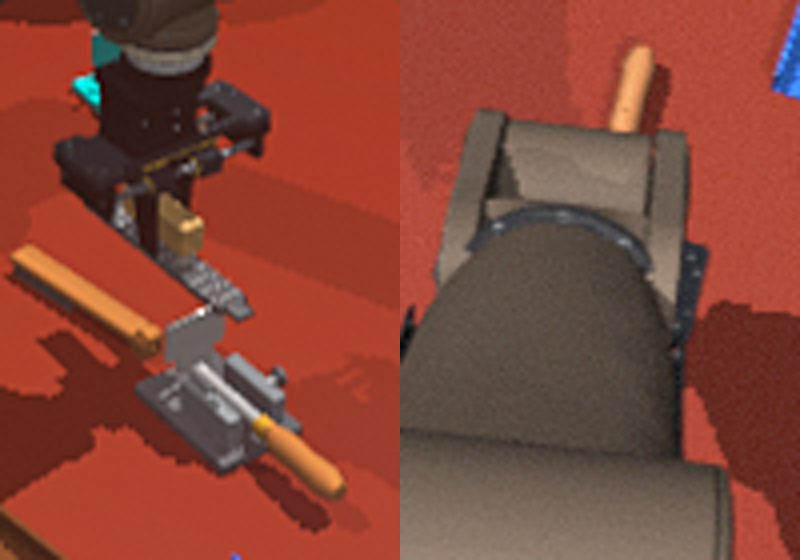

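The file is parallel to the weeder and its nose half is above the blade. I'll come down to just above the highest possible edge, then feel for contact in small steps.

Call:
{"fn": "carry_out", "kwargs": {
  "grip": [1,1,1,1,1],
  "linear": [
    [0.02,0,0],
    [0.02,0,0],
    [0.01,0,0],
    [0,0,0],
    [0,0,0]
  ],
  "turn": [0,0,0,0,0]
}}

```text
t: 7.8
eef_pos: [480.0, -1.7, 123.6]
tcp_rot: [3.071, 1.57, 2.807]
ft_force: [0.3, 0.6, -2.4]
opening: 0.253
```

Call:
{"fn": "carry_out", "kwargs": {
  "grip": [1,1,1,1],
  "linear": [
    [0.002,0,0],
    [0.002,0,0],
    [0.001,0,0],
    [0,0,0]
  ],
  "turn": [0,0,0,0]
}}

```text
t: 8.2
eef_pos: [480.0, -1.7, 121.4]
tcp_rot: [0.984, 1.571, 0.719]
ft_force: [0.3, -0.3, -3.9]
opening: 0.25
```

Call:
{"fn": "carry_out", "kwargs": {
  "grip": [1,1,1],
  "linear": [
    [0.003,0,0],
    [0.002,0,0],
    [0,0,0]
  ],
  "turn": [0,0,0]
}}

```text
t: 8.5
eef_pos: [480.0, -1.6, 118.7]
tcp_rot: [2.811, 1.571, 2.546]
ft_force: [-1.1, 1.3, -3.7]
opening: 0.249
```

Call:
{"fn": "carry_out", "kwargs": {
  "grip": [1,1,1],
  "linear": [
    [0.003,0,0],
    [0.001,0,0],
    [0,0,0]
  ],
  "turn": [0,0,0]
}}

```text
t: 8.8
eef_pos: [480.0, -1.6, 116.7]
tcp_rot: [2.9, 1.571, 2.635]
ft_force: [-0.5, -0.1, -2.8]
opening: 0.248
```

Call:
{"fn": "carry_out", "kwargs": {
  "grip": [1,1,1],
  "linear": [
    [0.003,0,0],
    [0.001,0,0],
    [0,0,0]
  ],
  "turn": [0,0,0]
}}

```text
t: 9.1
eef_pos: [480.2, -1.7, 114.9]
tcp_rot: [0.25, 1.57, -0.014]
ft_force: [-0.1, -0.7, -0.5]
opening: 0.252
```

Call:
{"fn": "carry_out", "kwargs": {
  "grip": [1,1],
  "linear": [
    [0.0012,0,0],
    [0,0,0]
  ],
  "turn": [0,0]
}}

```text
t: 9.3
eef_pos: [480.3, -1.7, 114.4]
tcp_rot: [0.211, 1.57, -0.053]
ft_force: [-0.5, 0.4, 2.1]
opening: 0.247
```

```bash
cat > st.py <<'E'
from h import *
np.set_printoptions(precision=2,suppress=True)
r=[]
for i in range(4):
    x=env.state();r.append(np.r_[x['eef_pos'],x['ft_force'],x['moment'],x['opening']]);cams.read_camera("top")
print(np.array(r).mean(0))
E
python3 st.py
```

```text
[480.23  -1.67 114.4   -0.67  -0.13   1.84  -0.06  -0.21  -0.01   0.25]
```

That puts about 5 N on the edge. I'll press on to about 7.5 N and stroke.

Call:
{"fn": "carry_out", "kwargs": {
  "grip": [1,1,1,1,1],
  "linear": [
    [0.0012,0,0],
    [0,0,0.01],
    [0,0,0.02],
    [0,0,0.02],
    [0,0,0.02]
  ],
  "turn": [0,0,0,0,0]
}}

```text
t: 10.0
eef_pos: [512.8, -10.6, 113.3]
tcp_rot: [-3.074, 1.567, 2.944]
ft_force: [-8.1, 2.3, 6.2]
opening: 0.25
```

Call:
{"fn": "carry_out", "kwargs": {
  "grip": [1,1,1],
  "linear": [
    [-0.0008,0,0.02],
    [0,0,0.02],
    [0,0,0.02]
  ],
  "turn": [0,0,0]
}}

```text
t: 10.3
eef_pos: [541.8, -18.4, 113.6]
tcp_rot: [-3.093, 1.566, 2.925]
ft_force: [-6.5, 2.2, 4.6]
opening: 0.248
```

Call:
{"fn": "carry_out", "kwargs": {
  "grip": [1,1,1],
  "linear": [
    [0,0,0.02],
    [0,0,0.02],
    [0,0,0.02]
  ],
  "turn": [0,0,0]
}}

```text
t: 10.6
eef_pos: [570.7, -26.3, 113.5]
tcp_rot: [-3.091, 1.566, 2.928]
ft_force: [-6.4, 2.2, 3.7]
opening: 0.252
```

Call:
{"fn": "carry_out", "kwargs": {
  "grip": [1,1,1,1,1],
  "linear": [
    [0.0004,0,0.02],
    [0,0,0.02],
    [0,0,0.012],
    [-0.02,0,0.004],
    [-0.03,0,0]
  ],
  "turn": [0,0,0,0,0]
}}

```text
t: 11.1
eef_pos: [598.7, -33.9, 138.3]
tcp_rot: [-3.07, 1.569, 2.949]
ft_force: [-0.7, 0.0, -3.3]
opening: 0.256
```

```bash
python3 - <<'E'
from h import *
s=cams.read_camera("scene")
cv2.imwrite("pics/s5.png",cv2.resize(s[130:270,290:430],None,fx=4,fy=4,interpolation=2))
E
python3 st.py
```

```text
[599.33 -33.95 140.01   0.5   -0.1   -2.98   0.    -0.    -0.02   0.25]
```

View pics/s5.png

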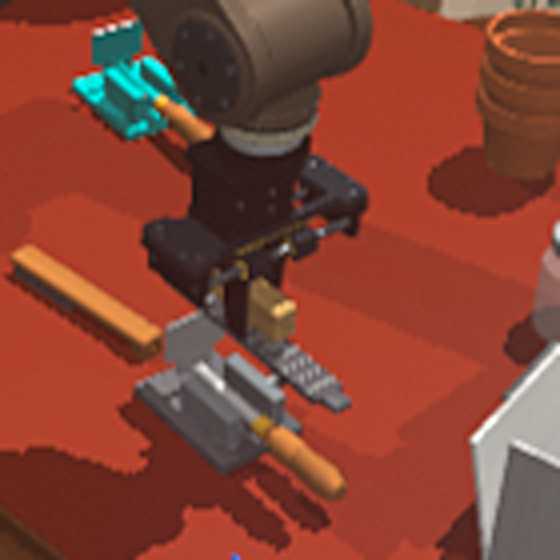

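Stroke 1 ended well on the tail half and the file lifted clear with no rocking visible. Now the return through the air and the second approach.

Call:
{"fn": "carry_out", "kwargs": {
  "grip": [1,1,1,1,1],
  "linear": [
    [0,0,-0.03],
    [0,0,-0.06],
    [0,0,-0.06],
    [0,0,-0.06],
    [0,0,-0.036]
  ],
  "turn": [0,0,0,0,0]
}}

```text
t: 11.85
eef_pos: [477.7, -1.1, 138.3]
tcp_rot: [-3.075, 1.569, 2.944]
ft_force: [0.1, -0.8, -3.8]
opening: 0.256
```

Call:
{"fn": "carry_out", "kwargs": {
  "grip": [1,1,1,1,1],
  "linear": [
    [0,0,0],
    [0,0,0],
    [0.03,0,0],
    [0.01,0,0],
    [0.004,0,0]
  ],
  "turn": [0,0,0,0,0]
}}

```text
t: 12.35
eef_pos: [480.4, -1.8, 116.1]
tcp_rot: [-3.115, 1.57, 2.903]
ft_force: [0.3, 0.1, -1.9]
opening: 0.252
```

Call:
{"fn": "carry_out", "kwargs": {
  "grip": [1,1,1,1],
  "linear": [
    [0.003,0,0],
    [0.002,0,0],
    [0.0008,0,0],
    [0,0,0]
  ],
  "turn": [0,0,0,0]
}}

```text
t: 12.75
eef_pos: [480.4, -1.7, 114.4]
tcp_rot: [0.178, 1.57, -0.086]
ft_force: [0.1, -0.6, 3.1]
opening: 0.251
```

Call:
{"fn": "carry_out", "kwargs": {
  "grip": [1,1,1,1,1],
  "linear": [
    [0,0,0.01],
    [0,0,0.02],
    [0,0,0.02],
    [0,0,0.02],
    [0,0,0.02]
  ],
  "turn": [0,0,0,0,0]
}}

```text
t: 13.25
eef_pos: [522.8, -13.2, 113.8]
tcp_rot: [-3.105, 1.568, 2.913]
ft_force: [-6.5, 1.4, 4.3]
opening: 0.248
```

Call:
{"fn": "carry_out", "kwargs": {
  "grip": [1,1,1,1],
  "linear": [
    [0,0,0.02],
    [0,0,0.02],
    [0,0,0.02],
    [0.0002,0,0.02]
  ],
  "turn": [0,0,0,0]
}}

```text
t: 13.65
eef_pos: [561.4, -23.7, 113.6]
tcp_rot: [-3.112, 1.567, 2.906]
ft_force: [-5.1, 1.3, 4.0]
opening: 0.25
```

Call:
{"fn": "carry_out", "kwargs": {
  "grip": [1,1,1,1],
  "linear": [
    [0.0003,0,0.02],
    [0,0,0.02],
    [0,0,0.02],
    [0,0,0.012]
  ],
  "turn": [0,0,0,0]
}}

```text
t: 14.05
eef_pos: [596.5, -33.2, 113.4]
tcp_rot: [-3.127, 1.568, 2.892]
ft_force: [-4.5, 0.8, 2.7]
opening: 0.252
```

Call:
{"fn": "carry_out", "kwargs": {
  "grip": [1,1],
  "linear": [
    [-0.02,0,0.004],
    [-0.03,0,0]
  ],
  "turn": [0,0]
}}

```text
t: 14.25
eef_pos: [598.9, -33.9, 138.5]
tcp_rot: [-3.116, 1.57, 2.903]
ft_force: [0.4, -0.2, -2.7]
opening: 0.254
```

Call:
{"fn": "carry_out", "kwargs": {
  "grip": [1,1,1,1,1],
  "linear": [
    [0,0,-0.03],
    [0,0,-0.06],
    [0,0,-0.06],
    [0,0,-0.06],
    [0,0,-0.036]
  ],
  "turn": [0,0,0,0,0]
}}

```text
t: 14.75
eef_pos: [478.3, -1.2, 139.2]
tcp_rot: [0.57, 1.571, 0.305]
ft_force: [0.6, 0.4, -3.3]
opening: 0.251
```

Call:
{"fn": "carry_out", "kwargs": {
  "grip": [1,1,1,1,1],
  "linear": [
    [0,0,0],
    [0,0,0],
    [0.03,0,0],
    [0.01,0,0],
    [0.004,0,0]
  ],
  "turn": [0,0,0,0,0]
}}

```text
t: 15.25
eef_pos: [480.5, -1.8, 116.2]
tcp_rot: [3.088, 1.57, 2.824]
ft_force: [-0.5, 0.1, -3.3]
opening: 0.252
```

Call:
{"fn": "carry_out", "kwargs": {
  "grip": [1,1,1,1],
  "linear": [
    [0.003,0,0],
    [0.002,0,0],
    [0.0007,0,0],
    [0,0,0]
  ],
  "turn": [0,0,0,0]
}}

```text
t: 15.65
eef_pos: [480.5, -1.7, 114.3]
tcp_rot: [0.163, 1.569, -0.101]
ft_force: [-0.4, 0.5, 3.6]
opening: 0.25
```

Call:
{"fn": "carry_out", "kwargs": {
  "grip": [1,1,1,1,1],
  "linear": [
    [0,0,0.01],
    [0,0,0.02],
    [0,0,0.02],
    [0,0,0.02],
    [0,0,0.02]
  ],
  "turn": [0,0,0,0,0]
}}

```text
t: 16.15
eef_pos: [522.7, -13.2, 113.7]
tcp_rot: [-3.099, 1.567, 2.919]
ft_force: [-7.4, 1.4, 4.4]
opening: 0.25
```

Call:
{"fn": "carry_out", "kwargs": {
  "grip": [1,1,1,1],
  "linear": [
    [0,0,0.02],
    [0,0,0.02],
    [0.0002,0,0.02],
    [0.0002,0,0.02]
  ],
  "turn": [0,0,0,0]
}}

```text
t: 16.55
eef_pos: [561.2, -23.7, 113.3]
tcp_rot: [-3.101, 1.567, 2.917]
ft_force: [-6.6, 1.3, 4.6]
opening: 0.251
```

Call:
{"fn": "carry_out", "kwargs": {
  "grip": [1,1,1,1],
  "linear": [
    [0.0003,0,0.02],
    [0.0003,0,0.02],
    [0,0,0.02],
    [0,0,0.012]
  ],
  "turn": [0,0,0,0]
}}

```text
t: 16.95
eef_pos: [596.2, -33.2, 113.0]
tcp_rot: [-3.12, 1.567, 2.899]
ft_force: [-4.5, 1.3, 3.9]
opening: 0.252
```

Call:
{"fn": "carry_out", "kwargs": {
  "grip": [1,1],
  "linear": [
    [-0.02,0,0.004],
    [-0.03,0,0]
  ],
  "turn": [0,0]
}}

```text
t: 17.15
eef_pos: [598.7, -33.9, 138.0]
tcp_rot: [-3.083, 1.569, 2.935]
ft_force: [-0.5, -0.2, -3.0]
opening: 0.253
```

Call:
{"fn": "carry_out", "kwargs": {
  "grip": [1,1,1,1,1],
  "linear": [
    [0,0,-0.03],
    [0,0,-0.06],
    [0,0,-0.06],
    [0,0,-0.06],
    [0,0,-0.036]
  ],
  "turn": [0,0,0,0,0]
}}

```text
t: 17.65
eef_pos: [478.1, -1.2, 138.7]
tcp_rot: [3.125, 1.57, 2.86]
ft_force: [-0.1, 0.1, -3.4]
opening: 0.249
```

Call:
{"fn": "carry_out", "kwargs": {
  "grip": [1,1,1,1,1],
  "linear": [
    [0,0,0],
    [0,0,0],
    [0.03,0,0],
    [0.01,0,0],
    [0.004,0,0]
  ],
  "turn": [0,0,0,0,0]
}}

```text
t: 18.15
eef_pos: [480.5, -1.9, 115.8]
tcp_rot: [-3.14, 1.57, 2.878]
ft_force: [-0.2, 0.1, -1.0]
opening: 0.249
```

A fourth stroke for margin.

Call:
{"fn": "carry_out", "kwargs": {
  "grip": [1,1,1,1],
  "linear": [
    [0.0025,0,0],
    [0.0018,0,0],
    [0.0007,0,0],
    [0,0,0]
  ],
  "turn": [0,0,0,0]
}}

```text
t: 18.55
eef_pos: [480.5, -1.7, 114.3]
tcp_rot: [0.178, 1.569, -0.087]
ft_force: [-0.7, -0.4, 3.8]
opening: 0.252
```

Call:
{"fn": "carry_out", "kwargs": {
  "grip": [1,1,1,1,1],
  "linear": [
    [0,0,0.01],
    [0,0,0.02],
    [0,0,0.02],
    [0,0,0.02],
    [0,0,0.02]
  ],
  "turn": [0,0,0,0,0]
}}

```text
t: 19.05
eef_pos: [522.6, -13.2, 113.6]
tcp_rot: [-3.095, 1.567, 2.924]
ft_force: [-6.5, 2.8, 5.3]
opening: 0.248
```

Call:
{"fn": "carry_out", "kwargs": {
  "grip": [1,1,1,1],
  "linear": [
    [0,0,0.02],
    [0,0,0.02],
    [0.0002,0,0.02],
    [0.0002,0,0.02]
  ],
  "turn": [0,0,0,0]
}}

```text
t: 19.45
eef_pos: [561.2, -23.6, 113.3]
tcp_rot: [-3.103, 1.567, 2.916]
ft_force: [-6.1, 1.2, 4.7]
opening: 0.254
```

Call:
{"fn": "carry_out", "kwargs": {
  "grip": [1,1,1,1],
  "linear": [
    [0.0003,0,0.02],
    [0.0003,0,0.02],
    [0,0,0.02],
    [0,0,0.012]
  ],
  "turn": [0,0,0,0]
}}

```text
t: 19.85
eef_pos: [596.2, -33.2, 112.9]
tcp_rot: [-3.118, 1.567, 2.901]
ft_force: [-5.3, 2.1, 4.4]
opening: 0.249
```

Call:
{"fn": "carry_out", "kwargs": {
  "grip": [1,1,1],
  "linear": [
    [-0.02,0,0.004],
    [-0.04,0,0],
    [-0.02,0,0]
  ],
  "turn": [0,0,0]
}}

```text
t: 20.15
eef_pos: [599.3, -33.9, 154.8]
tcp_rot: [0.156, 1.569, -0.109]
ft_force: [0.6, -0.8, -3.4]
opening: 0.25
```

Strokes 2 to 4 read about 6–8.3 N throughout. Now to the tray.

Call:
{"fn": "carry_out", "kwargs": {
  "grip": [1,1,1,1,1],
  "linear": [
    [0,0,0],
    [0,0,0],
    [0,-0.0357,-0.0123],
    [0,-0.0714,-0.0246],
    [0,-0.0714,-0.0246]
  ],
  "turn": [-0.0235,-0.0235,0,0,0]
}}

```text
t: 20.65
eef_pos: [557.3, -119.4, 153.4]
tcp_rot: [0.066, 1.57, -0.05]
ft_force: [0.2, -1.8, -2.6]
opening: 0.253
```

Call:
{"fn": "carry_out", "kwargs": {
  "grip": [1,1,1,1,1],
  "linear": [
    [0,-0.0714,-0.0246],
    [0,-0.0714,-0.0246],
    [0,-0.0714,-0.0246],
    [0,-0.0714,-0.0246],
    [0,-0.0714,-0.0246]
  ],
  "turn": [0,0,0,0,0]
}}

```text
t: 21.15
eef_pos: [475.1, -290.3, 153.6]
tcp_rot: [-0.332, 1.57, -0.449]
ft_force: [0.9, -0.1, -3.4]
opening: 0.252
```

Call:
{"fn": "carry_out", "kwargs": {
  "grip": [1,1,1,1,1],
  "linear": [
    [0,-0.0357,-0.0123],
    [0.06,0,0],
    [0.06,0,0],
    [0.03,0,0],
    [0,0,0]
  ],
  "turn": [0,0,0,0,0]
}}

```text
t: 21.65
eef_pos: [466.9, -305.5, 76.6]
tcp_rot: [2.536, 1.567, 2.419]
ft_force: [0.5, -0.4, -2.8]
opening: 0.247
```

```bash
python3 - <<'E'
from h import *
s=cams.read_camera("scene");t=cams.read_camera("top")
o=np.zeros((480,800,3),np.uint8);A=cv2.resize(s[210:330,215:335],None,fx=4,fy=4,interpolation=2);B=cv2.resize(t[135:255,370:450],None,fx=4,fy=4,interpolation=2)
o[:,:480]=A;o[:,480:]=B;cv2.imwrite("pics/s6.png",o)
E
python3 st.py
```

```text
[ 468.11 -306.23   79.22    0.21    0.02   -2.88    0.02    0.01    0.02
    0.25]
```

View pics/s6.png

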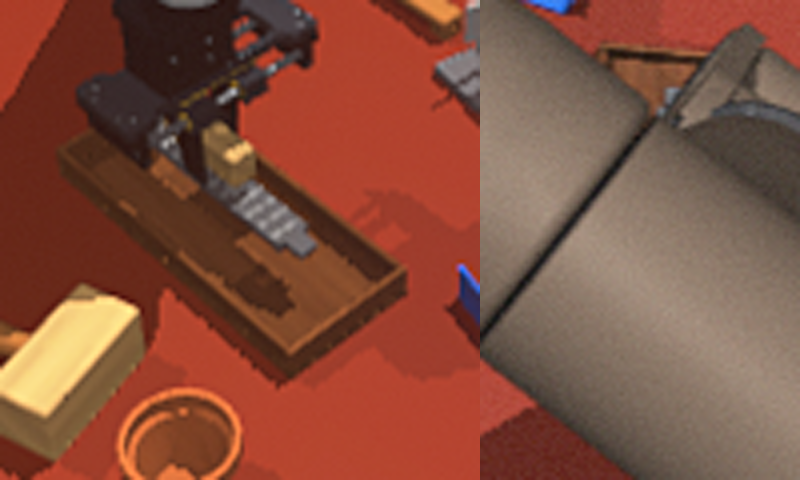

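The file is above the tray and inside its walls. Lowering.

Call:
{"fn": "carry_out", "kwargs": {
  "grip": [1,1,1,1,1],
  "linear": [
    [0.04,0,0],
    [0.03,0,0],
    [0.016,0,0],
    [0.006,0,0],
    [0,0,0]
  ],
  "turn": [0,0,0,0,0]
}}

```text
t: 22.45
eef_pos: [467.8, -306.1, 32.5]
tcp_rot: [-0.062, 1.571, -0.179]
ft_force: [-0.1, 0.0, -2.6]
opening: 0.248
```

Call:
{"fn": "carry_out", "kwargs": {
  "grip": [1,1,1,1],
  "linear": [
    [0.003,0,0],
    [0.003,0,0],
    [0,0,0],
    [0,0,0]
  ],
  "turn": [0,0,0,0]
}}

```text
t: 22.85
eef_pos: [467.8, -306.0, 29.5]
tcp_rot: [-0.166, 1.571, -0.283]
ft_force: [-0.8, -0.1, -2.9]
opening: 0.254
```

Call:
{"fn": "carry_out", "kwargs": {
  "grip": [1,1,1],
  "linear": [
    [0.0018,0,0],
    [0.001,0,0],
    [0,0,0]
  ],
  "turn": [0,0,0]
}}

```text
t: 23.15
eef_pos: [467.7, -306.0, 28.3]
tcp_rot: [-0.368, 1.57, -0.485]
ft_force: [-3.3, 1.3, 4.7]
opening: 0.251
```

The file is on the tray floor with light force. I'll open partway and rise.

Call:
{"fn": "carry_out", "kwargs": {
  "grip": [0.4,0.2,0.0,0.0,0.0],
  "linear": [
    [0,0,0],
    [0,0,0],
    [0,0,0],
    [0,0,0],
    [0,0,0]
  ],
  "turn": [0,0,0,0,0]
}}

```text
t: 23.65
eef_pos: [467.7, -305.9, 27.8]
tcp_rot: [2.204, 1.57, 2.087]
ft_force: [-0.0, 0.1, 0.4]
opening: 0.494
```

Call:
{"fn": "carry_out", "kwargs": {
  "grip": [0,0,0,0,0],
  "linear": [
    [-0.01,0,0],
    [-0.05,0,0],
    [-0.08,0,0],
    [-0.08,0,0],
    [-0.08,0,0]
  ],
  "turn": [0,0,0,0,0]
}}

```text
t: 24.15
eef_pos: [467.5, -305.8, 179.7]
tcp_rot: [2.052, 1.571, 1.935]
ft_force: [-0.6, 0.0, 0.3]
opening: 0.502
```

Call:
{"fn": "carry_out", "kwargs": {
  "grip": [0,0,0,0,0],
  "linear": [
    [0,0.08,0],
    [0,0.08,0],
    [0,0.08,0],
    [0,0.08,0],
    [0,0,0]
  ],
  "turn": [0,0,0,0,0]
}}

```text
t: 24.65
eef_pos: [486.2, -143.4, 178.4]
tcp_rot: [1.905, 1.57, 1.791]
ft_force: [-0.6, -1.0, 0.6]
opening: 0.498
```

```bash
python3 - <<'E'
from h import *
s=cams.read_camera("scene");t=cams.read_camera("top")
o=np.zeros((560,800,3),np.uint8);A=cv2.resize(s[195:335,215:335],None,fx=4,fy=4,interpolation=2);B=cv2.resize(t[120:260,370:450],None,fx=4,fy=4,interpolation=2)
o[:,:480]=A;o[:,480:]=B;cv2.imwrite("pics/s7.png",o);cv2.imwrite("pics/s8.png",s)
E
python3 st.py
```

```text
[ 486.48 -147.43  178.15    0.4    -0.22   -0.4     0.03   -0.03    0.01
    0.5 ]
```

View pics/s7.png

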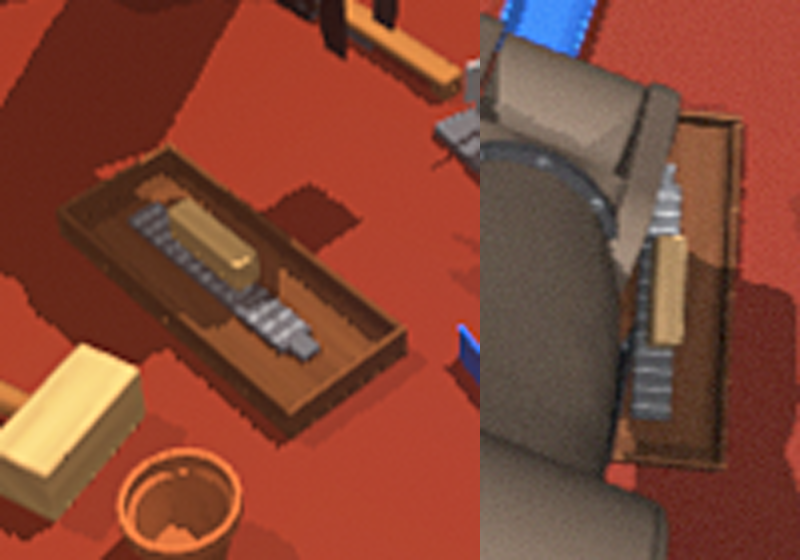

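View pics/s8.png

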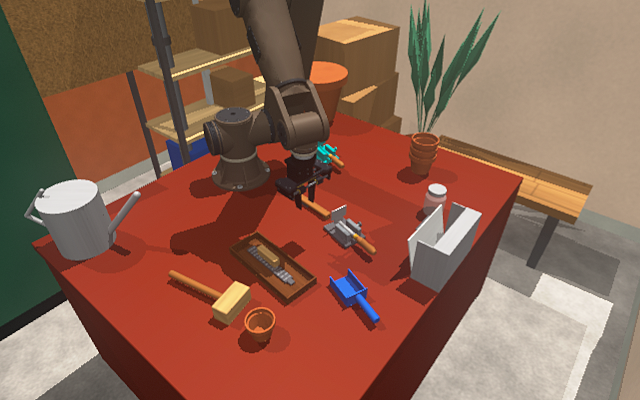

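The file lies flat in the tray on its cutting face, grip up, well inside the walls. Everything else is where it was, and the gripper is clear at z = 178.

```bash
python3 -c "
from cell import env
print(env.job_done())"
```

```text
the job is handed in; nothing more can be done
None
```

I dressed the blade with four forward strokes and laid the file in the tray. I handed the job in at about 25 s on the robot's clock; it reports no verdict.

- **Grasp:** the gripper held the wooden grip with its fingertips also resting on the bar. The grip force is fixed at about 30 N, below the 60 N you gave for preventing rocking. No rocking showed in the picture after stroke 1 or as the file came to the tray.
- **Strokes:** I found the edge by touch at about 92–93 mm, which matched the 92 mm from the cameras. Each stroke was about 120 mm, square across the edge, running from about 55 mm on the nose half to about 55–60 mm on the tail half. The file was lifted about 25 mm clear for every return.
- **Pressure:** the force readings give about 6.5–9 N in stroke 1 and about 6–8.3 N in strokes 2 to 4. That is a little off the ideal 7–8 N at times, but inside the 3–14 N limits in every sample. I only sampled the force at the end of each move, so brief peaks between samples were not seen.
- **Final checks:** the last pictures show the file flat on its cutting face inside the tray. The gripper was clear and its force was about zero. The other objects looked unmoved in the last scene picture, which I judged by eye and did not re-measure.
- **Disagreement:** the two cameras differed by 3–6 mm on some points.

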